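# Slip the D-bore spacer onto the monitor-arm post

## Robot

A 6-joint arm with a two-finger parallel gripper is mounted at the origin on the work surface. World frame = base frame: x ahead of the robot, y to its left, z up, the work surface at z = 0. Lengths are in m, angles in degrees, forces in N, time in s.
With the tool pointing down it reaches from about 0.35 to 0.925 m from the base axis. Payload 6.4 kg.
Tool frame: the origin (TCP) lies midway between the tips of the shut fingers; the grasp point (between the pads) lies 19 mm behind it (tcp_to_grasp is the distance from the TCP to the grasp point, in m); x points along the fingers, z is the direction in which the jaws open and shut, and the axes are right-handed (so a half turn about x gives the same grasp; the last joint's range is limited). The gripper opens to 94 mm and grips with 3 to 60 N. Pads are 16 mm wide; open, the fingers measure 119 mm over their backs; the gripper's body (75 mm by 177 mm) begins 78 mm behind the grasp point.
Start: joints at [-73.86, 14.043, 89.255, -0, 76.702, -9.975], TCP at [0.286, -0.584, 0.205] pointing down, gripper open.
Joint ranges: [-179.41, 179.41], [-58.25, 129.5], [7.25, 145.43], [-54.29, 234.29], [11.92, 165.04], [-157.13, 157.13]. Speed limits (degrees/s): [147.25, 147.25, 180, 180, 180, 180].

## Interface

Orientations are given as a 3x3 rotation matrix whose columns are the frame's x, y, z axes.
In Python, from cell import * gives the robot as it stands.
- The arm moves only by the tool carry_out, never from a script. Its argument "plan" is a list of rows, each a list of 3 entries, a list of its own where there are three numbers: the turn, a rotation vector about the tool's x, y, z in rad, then the shift along the tool's x, y, z in mm, then the finger opening in mm, from 0 to 94. In form: [[[ax, ay, az], [tx, ty, tz], gripper], ...]. A call has 1 to 10 rows; each row shifts and turns the commanded pose from where the row before left it, along the tool's axes as they then stand; what a row does not reach is not made up. A row lasts 1/8 s, in which the tool goes at most 62.5 mm and 10.7 degrees, less where a joint would pass 70% of its speed; a pose out of reach is approached as far as the arm can. A call with a gripper value outside its range is refused whole. The fingers move at their own pace and stop on an object; "newtons" is the grip in N (left out, the last holds). Time passes only in rows, so rows that do not move let the fingers close. It gives the time, the measured TCP pose, the force and the opening at its end, in the units of the state.
- get_state(): the state, without advancing time (a new reading comes with each control period).
- get_image(name): name is "side" or "top" or "wrist"; returns (picture, depth): 480x640x3 uint8, blue, green, red; 480x640 float32, m along the optical axis (not along the pixel's ray), 0 where there is no reading.
- get_calibration(name): a dict with "fx", "fy", "cx", "cy" (pixels), "dist" ([k1, k2, p1, p2, k3] as OpenCV has them; the pictures are not rectified), "extrinsics" (4x4, takes a point from world to camera coordinates). Camera axes: x right, y down, z forward; pixel columns grow to the right and rows downward; lengths in m; the calibration is good to about 2 mm. A picture is of the moment at which its call begins: read the wrist's pose just before it. get_calibration takes no time and is no camera call; for the wrist camera it gives the pose at the moment of the call.
- job_done(): hands the job in, once; it reports no verdict.
The state is a dict: "t": time; "joint_pos": joint angles; "joint_vel": joint speeds; "joint_torque": joint torques, N m; "tool_pos": TCP position; "tcp_rot": TCP orientation; "ft_force": force on the tool from outside, world axes, zero at the start; "wrist_torque": the same for the moment, N m; "width": finger opening in m.
Only numpy, scipy, OpenCV 4.12 (cv2) and the standard library are available. Lean on these libraries where they do the work, as an engineer would, in place of code of your own. Each camera call takes 0.05 s, during which the arm holds its last target. There are 200 camera calls.

## Task

The monitor arm is about to go back up and its spacer is off. Pick up the green spacer, the one with the D-shaped hole, turn it so that the flat of its hole matches the flat of the steel post, lower it over the post until it sits fully down, flat on the black base plate, and let go. Leave the orange spacer and the computer mouse where they are.

Things in the scene. Friction and masses are not known exactly. Their poses are not given: they have to be found in the camera images.
- spacer_mid (a point): Middle of the loose green plastic spacer: 60 (x) x 50 (y) x 40 mm (z up), 0.1 kg, standing on the desk, middle 20 mm up. A vertical D-shaped through hole is centred here: 35 mm diameter, cut by a flat wall on the +x side, 6.5 mm from its centre; a white stripe on top is on that +x side. Grip it over the flat parallel sides facing +y and -y, 50 mm apart.
- post: Fixed black base plate, 130 (x) x 110 (y) x 10 mm, with upright steel D post. Origin: post axis at desk height. Post: 30 mm diameter, flat facing +x 4.5 mm off axis; tapers from 34 mm over the desk to an 18 mm tip at 60 mm. White line on plate lies on the +x side. Spacer home: middle 30 mm over desk, x axes alike; 2 mm play all round, 15 degrees forgiven, else it stops high on the taper.
- ring_mid (a point): Middle of the loose orange plastic spacer, same outside (60 x 50 x 40 mm, middle 20 mm over the desk) but a round 22 mm hole, too small for this post. Not wanted: leave it alone.
- mouse_mid (a point): Middle of a loose black computer mouse, 100 mm long (x), 58 mm wide (y), 34 mm high; this point is 18 mm over the desk. Leave it alone.
Not all that is in view belongs to the job. Of the things that look like the part that bears spacer_mid, the middle-sized one is meant.

How it is judged (in metres and radians):
At the end, for the whole second after the job is handed in: Green spacer over the post, flats matched: its middle within 10 mm of the post's axis and less than 36 mm over the desk (6 mm from fully home), within 28 degrees of the post's rotation, upright within 7 degrees, let go; orange spacer and mouse within 30 mm of their starts (horizontal distance between spacer_mid and post below 0.01 m and z of spacer_mid in the frame of post below 0.036 m and angle between the x axis of spacer_mid and the x axis of post, either way round below 0.5 rad and angle between spacer_mid's own z axis and vertical below 0.12 rad and distance of each of ring_mid, mouse_mid from where it was at the start of the episode below 0.03 m); the robot touches nothing.
It fails at once if the orange spacer is moved more than 30 mm (distance of ring_mid from where it was at the start of the episode above 0.03 m).
It fails at once if the mouse is moved more than 30 mm (distance of mouse_mid from where it was at the start of the episode above 0.03 m).
It also fails if it takes over 35 s, if anything falls off the work surface, if the arm or the gripper's body presses on something with over 40 N, if the wrist force passes 120 N, or if a joint passes its speed limit or range.

## Working session

There is one attempt and no reset: what is moved stays moved. The work goes in short steps, Python scripts to look and compute and a tool call to move; the robot and the scene stay as the last step left them, time stands still between calls to the robot, and variables do not carry over. Pictures are saved under pics/ and viewed, about 8 in all and at most 12, crops included, and the job is handed in when it is done.

Besides the shell and the picture viewer there is one more tool, called after "Call:" by a JSON object that holds its "method" and its "body", one argument or row to a line. carry_out: Moves the arm, as the interface text tells. Its arguments: {"type":"object","properties":{"plan":{"type":"array"},"newtons":{"type":"number"}},"required":["plan"]}

```bash
mkdir -p pics; cat > h.py <<'E'
from cell import *
import numpy as np, cv2
def pix2w(name, pts, depth=None, z=None, cal=None):
    c=cal or get_calibration(name); K=np.array([[c["fx"],0,c["cx"]],[0,c["fy"],c["cy"]],[0,0,1]])
    E=np.array(c["extrinsics"]); R,t=E[:3,:3],E[:3,3]; o=-R.T@t
    n=cv2.undistortPoints(np.array(pts,float).reshape(-1,1,2),K,np.array(c["dist"])).reshape(-1,2)
    out=[]
    for (u,v),p in zip(n,pts):
        d=R.T@np.array([u,v,1])
        s=(z-o[2])/d[2] if z is not None else depth[int(p[1]),int(p[0])]
        out.append(o+s*d)
    return np.array(out)
E
python3 - <<'E'
from h import *
for n in("top","side"):
    im,d=get_image(n); cv2.imwrite(f"pics/{n}0.png",im); np.save(f"pics/{n}0.npy",d)
s=get_state(); print(s["t"],s["tool_pos"],s["tcp_rot"])
E
```

```text
0.1 [ 0.28596482 -0.58314353  0.20450643] [[-4.70594703e-04  8.97894532e-01  4.40210390e-01]
 [ 1.60342842e-03  4.40210550e-01 -8.97893145e-01]
 [-9.99998604e-01  2.83302093e-04 -1.64687037e-03]]
```

View pics/top0.png

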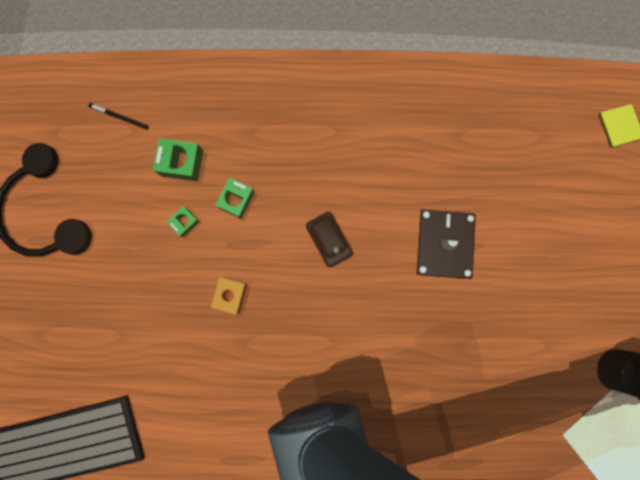

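View pics/side0.png

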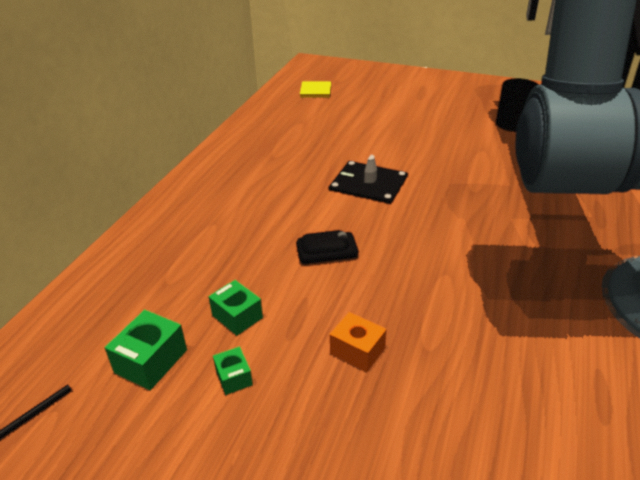

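The top view shows three green D-hole blocks: large at (178,160), middle at (235,198) and small at (183,221). The middle-sized one fits the description. The orange spacer is at (229,296), the mouse at (329,239) and the post plate at (447,244), with its white line pointing up the picture from the post. Next is an enlarged crop and measurements.

```bash
python3 - <<'E'
from h import *
im=cv2.imread("pics/top0.png"); d=np.load("pics/top0.npy")
a=cv2.resize(im[130:250,150:270],None,fx=5,fy=5,interpolation=cv2.INTER_CUBIC)[:, :400*2]
b=cv2.resize(im[200:290,405:495],None,fx=5,fy=5,interpolation=cv2.INTER_CUBIC)
a=cv2.resize(a,(400,400)); b=cv2.resize(b,(400,400)); cv2.imwrite("pics/crop1.png",np.hstack([a,b]))
hsv=cv2.cvtColor(im,cv2.COLOR_BGR2HSV)
m=cv2.inRange(hsv,(45,80,40),(80,255,255)); n,l,st,ce=cv2.connectedComponentsWithStats(m)
print([(s.tolist(),c.round(1).tolist()) for s,c in zip(st[1:],ce[1:]) if s[4]>60])
for nm,p,z in [("plate corners",[(426,214),(472,218),(423,270),(468,273)],.01),("post tip",[(453,244)],.06),("line",[(448,213),(449,227)],.01),("ring",[(229,296)],.04),("mouse",[(329,239)],.03)]:
    print(nm,pix2w("top",p,z=z).round(4).tolist(), pix2w("top",p,depth=d)[:,2].round(4))
E
```

```text
[([154, 139, 44, 38, 1011], [176.3, 158.0]), ([217, 179, 35, 37, 589], [233.8, 197.7]), ([168, 207, 29, 28, 329], [182.3, 220.4])]
plate corners [[0.6007, -0.1314, 0.01], [0.5946, -0.2227, 0.01], [0.4909, -0.1254, 0.01], [0.4864, -0.2137, 0.01]] [0.0109 0.0079 0.0107 0.0094]
post tip [[0.5376, -0.1725, 0.06]] [0.0606]
line [[0.6036, -0.175, 0.01], [0.5759, -0.1767, 0.01]] [0.0072 0.0074]
ring [[0.4334, 0.2445, 0.04]] [0.0017]
mouse [[0.5459, 0.058, 0.03]] [0.0324]
```

View pics/crop1.png

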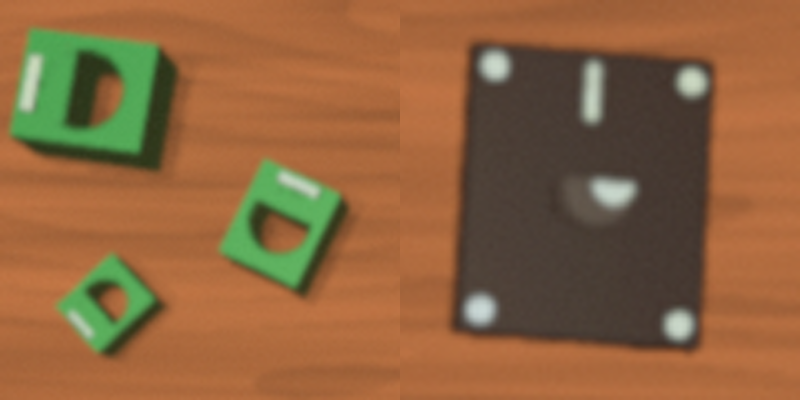

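The crop confirms it. In its left half, the middle green block has top corners at about (268,160), (343,197), (299,291) and (221,248), with the stripe at (298,184). In its right half, the plate corners are at about (472,43), (713,63), (698,348) and (455,330), with the line on the upper side.

```bash
python3 - <<'E'
from h import *
g=np.array([(268,160),(343,197),(299,291),(221,248)])*120/400+[150,130]
p=np.array([(472,43),(713,63),(698,348),(455,330)])*90/400+[405,200]
s=np.array([(298,184)])*.3+[150,130]
for nm,q,z in(("g",g,.04),("p",p,.01)):
    w=pix2w("top",q-.5,z=z)[:,:2]; c=w.mean(0)
    x=(w[0]+w[1]-w[2]-w[3])/2; y=(w[0]+w[3]-w[1]-w[2])/2
    print(nm,c.round(4),"sizes",np.linalg.norm(x).round(4),np.linalg.norm(y).round(4),"yaw x",np.degrees(np.arctan2(x[1],x[0])).round(1),"from y",(np.degrees(np.arctan2(y[1],y[0]))-90).round(1))
print("stripe",pix2w("top",s-.5,z=.04))
st=get_state();R=np.array(st["tcp_rot"]);print("tool z yaw",np.degrees(np.arctan2(R[1,2],R[0,2])), "J6",st["joint_pos"])
c=get_calibration("wrist");E=np.array(c["extrinsics"]);print("wrist cam pos",-E[:3,:3].T@E[:3,3],"fwd",E[2,:3])
E
```

```text
g [0.6233 0.2412] sizes 0.0589 0.0508 yaw x -24.5 from y -26.6
p [ 0.5467 -0.3519] sizes 0.1283 0.1118 yaw x -4.6 from y -3.4
stripe [[0.64679434 0.23318806 0.04      ]]
tool z yaw -63.8826563095874 J6 [-7.38608928e+01  1.40791611e+01  8.93136428e+01 -3.73427732e-04
  7.67029401e+01 -9.97813695e+00]
wrist cam pos [ 0.35473571 -0.55040109  0.38345058] fwd [-0.23144684 -0.11280422 -0.96628545]
```

Call:
{"method": "carry_out", "body": {
  "plan": [
    [[0, 0, 0], [0, 44, -39], 94],
    [[0, 0, 0], [0, 44, -39], 94],
    [[0, 0, 0], [0, 44, -39], 94],
    [[0, 0, 0], [0, 44, -39], 94],
    [[0, 0, 0], [0, 44, -39], 94],
    [[0, 0, 0], [0, 44, -39], 94],
    [[0, 0, 0], [0, 44, -39], 94],
    [[0, 0, 0], [0, 44, -39], 94],
    [[0, 0, 0], [0, 44, -39], 94],
    [[0, 0, 0], [0, 44, -39], 94]
  ]
}}

```text
t: 1.35
tool_pos: [0.5098, -0.0378, 0.2053]
tcp_rot: [[-0.0, 0.898, 0.44], [-0.0, 0.44, -0.898], [-1.0, -0.0, 0.0]]
ft_force: [1.1, 0.1, -0.9]
width: 0.094
```

Call:
{"method": "carry_out", "body": {
  "plan": [
    [[0, 0, 0], [0, 45, -40], 94],
    [[0, 0, 0], [0, 45, -40], 94],
    [[0, 0, 0], [0, 45, -40], 94],
    [[0, 0, 0], [0, 45, -40], 94],
    [[0, 0, 0], [0, 45, -40], 94],
    [[-0.17, 0, 0], [0, 0, 0], 94],
    [[-0.17, 0, 0], [0, 0, 0], 94],
    [[-0.17, 0, 0], [0, 0, 0], 94],
    [[-0.17, 0, 0], [0, 0, 0], 94],
    [[-0.17, 0, 0], [0, 0, 0], 94]
  ]
}}

```text
t: 2.6
tool_pos: [0.6231, 0.2388, 0.2047]
tcp_rot: [[-0.001, 0.256, 0.967], [-0.0, 0.967, -0.256], [-1.0, -0.001, -0.001]]
ft_force: [0.1, 0.5, -0.3]
width: 0.0939
```

Call:
{"method": "carry_out", "body": {
  "plan": [
    [[-0.17, 0, 0], [0, 0, 0], 94],
    [[-0.17, 0, 0], [0, 0, 0], 94],
    [[-0.17, 0, 0], [0, 0, 0], 94],
    [[-0.17, 0, 0], [0, 0, 0], 94],
    [[-0.17, 0, 0], [0, 0, 0], 94],
    [[-0.17, 0, 0], [0, 0, 0], 94],
    [[-0.17, 0, 0], [0, 0, 0], 94],
    [[-0.17, 0, 0], [0, 0, 0], 94],
    [[0, 0, 0], [0, 0, 0], 94],
    [[0, 0, 0], [0, 0, 0], 94]
  ]
}}

```text
t: 3.85
tool_pos: [0.6234, 0.2388, 0.2051]
tcp_rot: [[-0.001, -0.888, 0.46], [-0.0, 0.46, 0.888], [-1.0, 0.0, -0.0]]
ft_force: [0.0, 0.3, 0.9]
width: 0.0939
```

```bash
python3 - <<'E'
from h import *
import pickle
st=get_state();c=get_calibration("wrist"); im,d=get_image("wrist"); cv2.imwrite("pics/w1.png",im); pickle.dump((c,d),open("pics/w1.pkl","wb"))
R=np.array(st["tcp_rot"]);print(st["t"],st["tool_pos"],"z yaw",np.degrees(np.arctan2(R[1,2],R[0,2])),R[2].round(4),np.round(st["joint_pos"],1))
p=(np.array([(472,43),(713,63),(698,348),(455,330)])-[400,0])*90/400+[405,200]
w=pix2w("top",p-.5,z=.01)[:,:2]; x=(w[0]+w[1]-w[2]-w[3])/2; y=(w[0]+w[3]-w[1]-w[2])/2
print("p",w.mean(0),np.linalg.norm(x),np.linalg.norm(y),np.degrees(np.arctan2(x[1],x[0])),np.degrees(np.arctan2(y[1],y[0]))-90)
E
```

```text
3.85 [0.62335361 0.23881935 0.20512066] z yaw 62.60387759067452 [-1.e+00  4.e-04 -3.e-04] [ 11.3  16.4  86.5   0.   77.2 -51.4]
p [ 0.54351235 -0.17094717] 0.12665735442028925 0.10762632565440616 -3.489344794429758 -3.4543944507702093
```

View pics/w1.png

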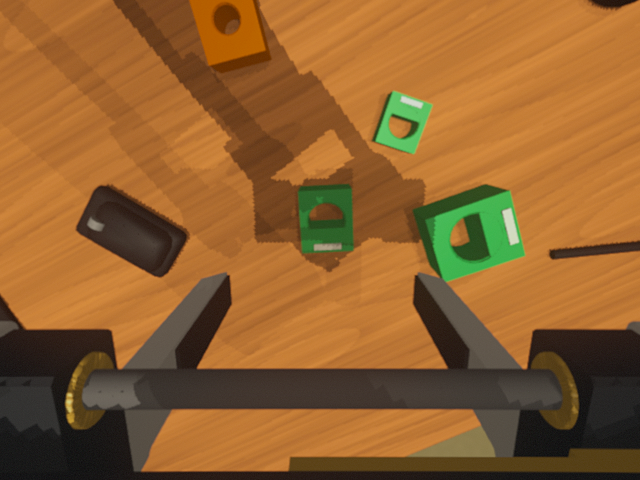

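The wrist view shows the middle green block at about (326,218), with its stripe at (327,246), between the fingers' directions. The large block is at (470,235) and the mouse at (132,230). I'll use depth to refine the position and angle.

```bash
python3 - <<'E'
from h import *
import pickle
c,d=pickle.load(open("pics/w1.pkl","rb"));im=cv2.imread("pics/w1.png")
def rect(box,lo,hi,nm):
    u0,v0,u1,v1=box; P=[(u,v) for v in range(v0,v1) for u in range(u0,u1) if d[v,u]>0]
    w=pix2w("wrist",P,depth=d,cal=c); w=w[(w[:,2]>lo)&(w[:,2]<hi)]
    print(nm,len(w),np.median(w[:,2]),cv2.minAreaRect((w[:,:2]*1000).astype(np.float32)))
rect((285,170,370,265),.033,.047,"green")
rect((400,180,540,290),.03,.09,"big")
st=pix2w("wrist",[(327,246)],z=.04,cal=c);print("stripe",st)
E
```

```text
green 2630 0.03979591187595827 ((627.2484130859375, 241.53652954101562), (49.92692184448242, 60.573970794677734), 65.63362121582031)
big 5792 0.05163254939199591 ((701.94091796875, 357.9743957519531), (79.36493682861328, 66.3146743774414), 82.6248550415039)
stripe [[0.64921743 0.23167931 0.04      ]]
```

Call:
{"method": "carry_out", "body": {
  "plan": [
    [[-0.05, 0, 0], [0, 0, 0], 94],
    [[0, 0, 0], [0, -1.7, 3.7], 94],
    [[0, 0, 0], [40, 0, 0], 94],
    [[0, 0, 0], [40, 0, 0], 94],
    [[0, 0, 0], [40, 0, 0], 94],
    [[0, 0, 0], [35, 0, 0], 94],
    [[0, 0, 0], [25, 0, 0], 94],
    [[0, 0, 0], [17, 0, 0], 94],
    [[0, 0, 0], [0, 0, 0], 94],
    [[0, 0, 0], [0, 0, 0], 94]
  ],
  "newtons": 30
}}

```text
t: 5.15
tool_pos: [0.6276, 0.2418, 0.0097]
tcp_rot: [[0.002, -0.911, 0.413], [0.0, 0.413, 0.911], [-1.0, -0.002, 0.001]]
ft_force: [-0.0, -0.3, -0.4]
width: 0.0939
```

Call:
{"method": "carry_out", "body": {
  "plan": [
    [[0, 0, 0], [0, 0, 0], 40],
    [[0, 0, 0], [0, 0, 0], 40],
    [[0, 0, 0], [0, 0, 0], 40],
    [[0, 0, 0], [0, 0, 0], 40],
    [[0, 0, 0], [0, 0, 0], 40],
    [[0, 0, 0], [0, 0, 0], 40]
  ],
  "newtons": 30
}}

```text
t: 5.9
tool_pos: [0.6266, 0.2415, 0.0085]
tcp_rot: [[-0.0, -0.911, 0.413], [0.0, 0.413, 0.911], [-1.0, 0.0, 0.0]]
ft_force: [-0.5, -0.1, -0.1]
width: 0.0497
```

Call:
{"method": "carry_out", "body": {
  "plan": [
    [[0, 0, 0], [-20, 0, 0], 40],
    [[0, 0, 0], [-50, 0, 0], 40],
    [[0, 0, 0], [-50, 0, 0], 40],
    [[0, 0, 0], [0, -22.8, -46.3], 40],
    [[0, 0, 0], [0, -22.8, -46.3], 40],
    [[0, 0, 0], [0, -22.8, -46.3], 40],
    [[0, 0, 0], [0, -22.8, -46.3], 40],
    [[0, 0, 0], [0, -22.8, -46.3], 40],
    [[0, 0, 0], [0, -22.8, -46.3], 40],
    [[0, 0, 0], [0, -22.8, -46.3], 40]
  ]
}}

```text
t: 7.15
tool_pos: [0.6382, -0.1213, 0.1299]
tcp_rot: [[0.001, -0.911, 0.413], [-0.0, 0.413, 0.911], [-1.0, -0.001, 0.0]]
ft_force: [0.8, -0.4, -1.4]
width: 0.05
```

Call:
{"method": "carry_out", "body": {
  "plan": [
    [[0, 0, 0], [0, -22.8, -46.3], 40],
    [[-0.123, 0, 0], [0, 0, 0], 40],
    [[-0.123, 0, 0], [0, 0, 0], 40],
    [[-0.122, 0, 0], [0, 0, 0], 40],
    [[0, 0, 0], [0, 0, 0], 40],
    [[0, 0, 0], [0, 0, 0], 40],
    [[0, 0, 0], [0, 0, 0], 40]
  ]
}}

```text
t: 8.02
tool_pos: [0.6398, -0.1711, 0.1287]
tcp_rot: [[0.0, -0.998, 0.059], [-0.0, 0.059, 0.998], [-1.0, -0.0, -0.0]]
ft_force: [-0.5, 0.1, -0.9]
width: 0.0502
```

```bash
python3 - <<'E'
from h import *
import pickle
st=get_state();c=get_calibration("wrist"); im,d=get_image("wrist"); cv2.imwrite("pics/w2.png",im); pickle.dump((c,d,st),open("pics/w2.pkl","wb"))
R=np.array(st["tcp_rot"]);print(st["t"],st["tool_pos"],"z yaw",np.degrees(np.arctan2(R[1,2],R[0,2])),np.round(st["joint_pos"],1),st["width"])
E
```

```text
8.025 [ 0.63975428 -0.17110483  0.12871186] z yaw 86.6415007489416 [ -24.8   19.8   90.5   -0.    69.7 -111.4] 0.05018155004548926
```

View pics/w2.png

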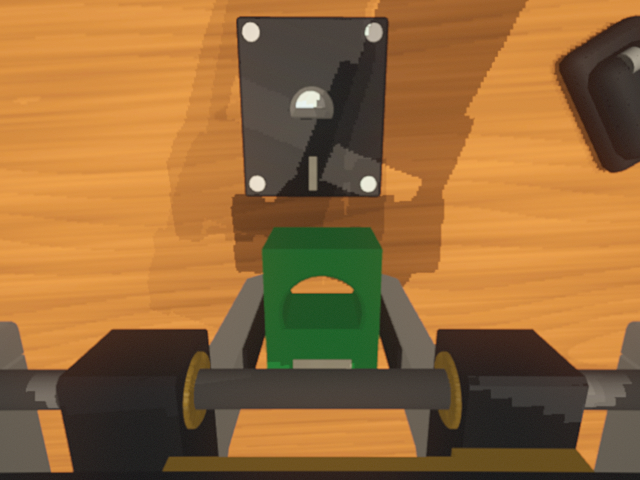

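The view shows the plate with corners at about (237,17), (387,17), (381,195) and (245,195). The post tip is at (311,100), with its flat facing down the picture like the line at (313,173). The held spacer is at (322,305) with its stripe on the same side, so the flats agree. I'll measure both in this one picture.

```bash
python3 - <<'E'
from h import *
import pickle
c,d,st=pickle.load(open("pics/w2.pkl","rb"))
def pts(box,lo,hi):
    u0,v0,u1,v1=box; P=np.array([(u,v) for v in range(v0,v1) for u in range(u0,u1) if d[v,u]>0])
    w=pix2w("wrist",P,depth=d,cal=c); m=(w[:,2]>lo)&(w[:,2]<hi); return w[m],P[m]
w,_=pts((225,5,400,205),.006,.014); print("plate",np.median(w[:,2]),cv2.minAreaRect((w[:,:2]*1000).astype(np.float32)))
for lo,hi in((.057,.064),(.034,.05),(.015,.03)):
    w,_=pts((280,75,345,125),lo,hi)
    if len(w): print("post",lo,len(w),w.min(0).round(4),w.max(0).round(4))
T=np.array(st["tool_pos"])
w,P=pts((262,225,384,362),.145,.175); z=np.median(w[:,2]); w,P=pts((262,225,384,362),z-.003,z+.003)
print("spacer top z",z,"tool",T, "min/max",w.min(0).round(4),w.max(0).round(4),cv2.minAreaRect((w[:,:2]*1000).astype(np.float32)))
w2=(w-T)[:,:2]@np.array(st["tcp_rot"])[:2,1:]; print("in tool y,z:",np.percentile(w2,[0,.5,99.5,100],axis=0).round(4))
E
```

```text
plate 0.009683196553320145 ((546.500732421875, -173.054931640625), (110.33940887451172, 129.96141052246094), 86.27135467529297)
post 0.057 431 [ 0.5373 -0.1826  0.057 ] [ 0.5481 -0.1637  0.0614]
post 0.034 464 [ 0.5322 -0.1878  0.034 ] [ 0.5519 -0.1586  0.05  ]
post 0.015 40 [ 0.5504 -0.1875  0.0236] [ 0.5522 -0.1595  0.0276]
spacer top z 0.15988265093485732 tool [ 0.63975428 -0.17110483  0.12871186] min/max [ 0.6085 -0.1974  0.1569] [ 0.6643 -0.1443  0.1628] ((636.3756713867188, -170.64706420898438), (52.349063873291016, 53.46250915527344), 86.89046478271484)
in tool y,z: [[-0.0234 -0.0259]
 [-0.0228 -0.025 ]
 [ 0.0299  0.0248]
 [ 0.0302  0.0264]]
```

Call:
{"method": "carry_out", "body": {
  "plan": [
    [[0, 0, 0], [0, 31, -2.5], 40],
    [[0, 0, 0], [0, 31, -2.5], 40],
    [[0, 0, 0], [0, 31, -2.5], 40],
    [[0, 0, 0], [30, 0, 0], 40],
    [[0, 0, 0], [20, 0, 0], 40],
    [[0, 0, 0], [0, 0, 0], 40],
    [[0, 0, 0], [0, 0, 0], 40]
  ]
}}

```text
t: 8.95
tool_pos: [0.5472, -0.1735, 0.0791]
tcp_rot: [[0.001, -0.998, 0.058], [-0.0, 0.058, 0.998], [-1.0, -0.001, -0.0]]
ft_force: [0.4, -0.0, -0.9]
width: 0.0497
```

Call:
{"method": "carry_out", "body": {
  "plan": [
    [[0, 0, 0], [7, 0, 0], 40],
    [[0, 0, 0], [7, 0, 0], 40],
    [[0, 0, 0], [7, 0, 0], 40],
    [[0, 0, 0], [7, 0, 0], 40],
    [[0, 0, 0], [0, 0, 0], 40],
    [[0, 0, 0], [0, 0, 0], 40]
  ]
}}

```text
t: 9.7
tool_pos: [0.5466, -0.1733, 0.0506]
tcp_rot: [[0.0, -0.998, 0.058], [-0.0, 0.058, 0.998], [-1.0, -0.0, -0.0]]
ft_force: [1.1, -0.9, -1.3]
width: 0.0497
```

Bottom of the spacer is now at about 42 mm, past the tip, with no contact force. I'll keep lowering.

Call:
{"method": "carry_out", "body": {
  "plan": [
    [[0, 0, 0], [6, 0, 0], 40],
    [[0, 0, 0], [6, 0, 0], 40],
    [[0, 0, 0], [5, 0, 0], 40],
    [[0, 0, 0], [5, 0, 0], 40],
    [[0, 0, 0], [0, 0, 0], 40]
  ]
}}

```text
t: 10.32
tool_pos: [0.5461, -0.1731, 0.0279]
tcp_rot: [[-0.001, -0.998, 0.058], [0.001, 0.058, 0.998], [-1.0, 0.001, 0.0]]
ft_force: [-0.2, -0.6, -2.1]
width: 0.0498
```

Call:
{"method": "carry_out", "body": {
  "plan": [
    [[0, 0, 0], [3, 0, 0], 40],
    [[0, 0, 0], [3, 0, 0], 40],
    [[0, 0, 0], [2, 0, 0], 40],
    [[0, 0, 0], [1, 0, 0], 40],
    [[0, 0, 0], [0, 0, 0], 40],
    [[0, 0, 0], [0, 0, 0], 40]
  ]
}}

```text
t: 11.08
tool_pos: [0.5465, -0.1733, 0.0195]
tcp_rot: [[0.0, -0.998, 0.058], [-0.0, 0.058, 0.998], [-1.0, -0.0, -0.0]]
ft_force: [-0.1, -0.2, -1.8]
width: 0.0499
```

Call:
{"method": "carry_out", "body": {
  "plan": [
    [[0, 0, 0], [0.8, 0, 0], 40],
    [[0, 0, 0], [0, 0, 0], 94],
    [[0, 0, 0], [0, 0, 0], 94],
    [[0, 0, 0], [0, 0, 0], 94],
    [[0, 0, 0], [0, 0, 0], 94],
    [[0, 0, 0], [-15, 0, 0], 94],
    [[0, 0, 0], [-40, 0, 0], 94],
    [[0, 0, 0], [-60, 0, 0], 94],
    [[0, 0, 0], [-60, 0, 0], 94],
    [[0, 0, 0], [0, 0, 0], 94]
  ]
}}

```text
t: 12.32
tool_pos: [0.5498, -0.175, 0.2014]
tcp_rot: [[0.012, -0.998, 0.058], [-0.006, 0.058, 0.998], [-1.0, -0.012, -0.006]]
ft_force: [-0.0, -0.1, 0.5]
width: 0.0943
```

```bash
python3 - <<'E'
from h import *
st=get_state();c=get_calibration("wrist"); im,d=get_image("wrist"); cv2.imwrite("pics/w3.png",im)
P=np.array([(u,v) for v in range(130,300) for u in range(230,420) if d[v,u]>0]); w=pix2w("wrist",P,depth=d,cal=c)
for lo,hi in((.043,.056),(.058,.064)):
    m=w[(w[:,2]>lo)&(w[:,2]<hi)]; print(len(m),np.percentile(m[:,2],[5,50,95]),cv2.minAreaRect((m[:,:2]*1000).astype(np.float32)))
m=w[(w[:,2]>.043)&(w[:,2]<.056)]; A=np.c_[m[:,:2],np.ones(len(m))]; print("tilt slopes",np.linalg.lstsq(A,m[:,2],rcond=None)[0][:2])
print(st["t"],st["tool_pos"],st["width"])
E
```

```text
3091 [0.04778674 0.04977842 0.05123367] ((547.293212890625, -173.71038818359375), (50.08130645751953, 60.689151763916016), 86.65250396728516)
191 [0.05842885 0.05978917 0.06117764] ((541.9002075195312, -173.15089416503906), (18.489822387695312, 9.797014236450195), 87.3226547241211)
tilt slopes [ 5.07381906e-03 -5.37893703e-05]
12.325 [ 0.54983711 -0.17501848  0.20139853] 0.094298008198526
```

View pics/w3.png

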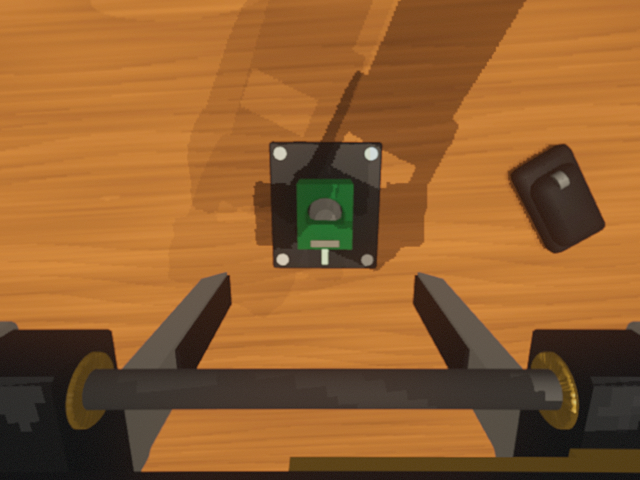

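The spacer at (325,215) is seated on the plate with the post showing through its hole. Its stripe at (325,244) lines up with the plate's white line. Top at 49.8 mm means fully home, and it is level and free.

```bash
python3 -c "
from cell import *
job_done()"
```

```text
the job is handed in; nothing more can be done
```

I picked up the middle-sized green spacer, turned it to match the post's flat, lowered it over the post onto the base plate, and let go. The job was handed in at about 12.3 s of the 35 s allowed.

- **Seating:** a last wrist-camera measurement put the spacer's top at 49.8 mm (50 mm is fully home), tilted about 0.3°.
- **Position and angle:** its centre is within about 1 mm of the post axis, and its rotation is within about 0.5° of the plate's.
- **Release and contact:** the gripper is open at 94 mm and about 0.2 m up, touching nothing. Wrist forces at the end of each move stayed around 2 N or less.
- **Orange spacer and mouse:** I never touched either. I did not re-measure their positions at the end.
- **Disagreement:** the top and wrist cameras differed by 3–4 mm in x on the spacer and post. I used the wrist values for the post and nearly so for the grip, and the fit bore that out.

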